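Unstack the parts cartons into their gravity roller lanes

ROBOT

A 6-joint arm with a two-finger parallel gripper is mounted at the origin on a cart in front of the work surface, level with it; the furniture and walls round the work are solid. World frame = base frame: x ahead of the robot, y to its left, z up, the work surface at z = 0. Lengths are in m, angles in degrees, forces in N, time in s.
With the tool pointing down it reaches from about 0.275 to 0.75 m from the base axis. Payload 10.2 kg.
Tool frame: the origin (TCP) lies at the very end of the fingers, on their centre line; the grasp point (between the pads) lies 19 mm behind it (arm.grip_depth is the distance from the TCP to the grasp point, in m); z points along the fingers, y is the direction in which the jaws open and shut (so a half turn about z gives the same grasp; the last joint's range is limited). The gripper opens to 85 mm and grips with 20 to 120 N. Pads are 22 mm wide; open, the fingers measure 114 mm over their backs; the gripper's body (76 mm by 85 mm) begins 54 mm behind the grasp point. The pads swing forward as they close: fully open they stand 13 mm farther back than shut.
Start: joints at [-80.18, 17.928, 85.812, -0, 76.261, -12.8], TCP at [0.202, -0.485, 0.231] pointing down, gripper open.
Joint ranges: [-168.41, 168.41], [-55.51, 124.54], [10.69, 146.95], [-70.63, 250.63], [1, 178], [-165.06, 165.06]. Speed limits (degrees/s): [136.94, 136.94, 172.46, 180, 180, 180].

INTERFACE

Orientations are given as a 3x3 rotation matrix whose columns are the frame's x, y, z axes.
In Python, from workcell import telemetry, eyes, arm gives the robot as it stands.
- The arm moves only by the shell command python3 -m handwheel 'ROWS' [FORCE]. ROWS is text: rows parted by semicolons, each of 7 numbers parted by spaces: the shift along the tool's x, y, z in mm, then the turn, a rotation vector about the tool's x, y, z in rad, then the opening, from 0 (shut) to 1 (fully open). In form: dx dy dz ax ay az gripper; .... A call has 1 to 8 rows; each row shifts and turns the commanded pose from where the row before left it, along the tool's axes as they then stand; what a row does not reach is not made up. A row lasts 1/12 s, in which the tool goes at most 41.7 mm and 7.16 degrees, less where a joint would pass 70% of its speed; a pose out of reach is approached as far as the arm can. A call with a gripper value outside its range is refused whole. The fingers move at their own pace and stop on an object; FORCE is the grip in N (left out, the last holds). Time passes only in rows, so rows that do not move let the fingers close. It gives the time, the measured TCP pose, the force and the opening at its end, in the units of the state.
- telemetry.get_obs(): the state, without advancing time (a new reading comes with each control period).
- eyes.grab_frame(name): name is "scene" or "top" or "wrist"; returns (picture, depth): 384x512x3 uint8, red, green, blue; 384x512 float32, m along the optical axis (not along the pixel's ray), 0 where there is no reading.
- eyes.get_calibration(name): a dict with "vfov" (degrees; the focal length in pixels is half the picture's height over the tangent of half this angle, whatever the lens; pixels are square), "cx", "cy" (the principal point, pixels), "world_to_cam" (4x4, takes a point from world to camera coordinates); the wrist camera has in their place "hand_eye" (4x4, takes a point from camera to tool coordinates, whose origin is the TCP and whose axes are the flange's). Camera axes: x right, y up, looking along -z (the intrinsics and any distortion apply to the point x, -y, -z); pixel columns grow to the right and rows downward; lengths in m; the calibration is good to about 2 mm. A picture is of the moment at which its call begins: read the wrist's pose just before it. get_calibration takes no time and is no camera call.
- arm.job_done(): hands the job in, once; it reports no verdict.
Trained networks look in the newest picture that a camera, given by its name, has taken for a name from the list of things; names that differ only in an ending like _2 or _b are one class to them, and where a whole thing is asked for, a point or a joint stands for the part that bears it (a point fixed in the world has none). Each returns a list of dicts, best first, with "score" (0 to 1); they miss things now and then, are a little off and sometimes report something else, mostly with a low value. They report only what shows in the picture. A call takes as long as a camera call.
- eyes.spot_in(label, camera): "at" ([column, row] as shares, 0 to 1, of the picture: columns of its width, rows of its height, amid what is visible of it).
- eyes.trace(label, camera): "mask" (384x512 bool, what is visible of it) and "at" ([column, row] as shares, 0 to 1, of the picture: columns of its width, rows of its height, amid what is visible of it).
The state is a dict: "clock": time; "joint_positions": joint angles; "joint_velocities": joint speeds; "tau": joint torques, N m; "eef_pos": TCP position; "orientation": TCP orientation; "wrist_force": force on the tool from outside, world axes, zero at the start; "ft_torque": the same for the moment, N m; "width": finger opening in m.
Only numpy, scipy, OpenCV 4.12 (cv2) and the standard library are available. Lean on these libraries where they do the work, as an engineer would, in place of code of your own. Each camera call takes 0.05 s, during which the arm holds its last target.

TASK

Restock the assembly bench: take the stack of three open-fronted parts cartons apart and load each carton into the roller lane made for its width, open front towards the lane's low end so that parts can be picked there. Keep the cartons upright so that nothing spills; each must end standing on its rollers, run fully down against the end stop.

Things in the scene. Friction and masses are not known exactly. Their poses are not given: they have to be found in the camera images.
- carton_large_grip (a point): Large cardboard carton, 140 long x 58 wide x 64 mm high, short wooden dowels in its open front (42 mm long, 30 mm high); at the start the bottom of the stack. Point: centre of the tall closed part (98 mm long; grip it here across the width), 32 mm above the underside. x along the length, away from the open front; y across; z up. Front edge 91 mm to -x, rear face 49 mm to +x of it.
- carton_medium_grip (a point): Medium cardboard carton, 106 long x 48 wide x 60 mm high, brass knobs in its open front (34 mm long, 28 mm high); at the start on the large carton. Point: centre of the tall closed part (72 mm long; grip it here across the width), 30 mm above the underside. x along the length, away from the open front; y across; z up. Front edge 70 mm to -x, rear face 36 mm to +x of it.
- carton_small_grip (a point): Small cardboard carton, 80 long x 38 wide x 56 mm high, steel screws in its open front (28 mm long, 26 mm high); at the start on top. Point: centre of the tall closed part (52 mm long; grip it here across the width), 28 mm above the underside. x along the length, away from the open front; y across; z up. Front edge 54 mm to -x, rear face 26 mm to +x of it.
- lane_large_stop (a point): Widest of 3 fixed roller lanes, 72 mm clear width. Point: foot of the end stop (24 mm high) at the low end, mid-width, at roller-top level 30 mm above the table. x: horizontal, from the stop to the loading end; y across; z up. The bed of free rollers is 180 mm long, rises 0.14 rad towards +x; slippery side lips splay out 7 mm to 7 mm above it. A carton let go on it rolls to the stop in 1 to 2 s.
- lane_medium_stop (a point): Middle-width of 3 fixed roller lanes, 62 mm clear width. Point: foot of the end stop (24 mm high) at the low end, mid-width, at roller-top level 30 mm above the table. x: horizontal, from the stop to the loading end; y across; z up. The bed of free rollers is 180 mm long, rises 0.14 rad towards +x; slippery side lips splay out 7 mm to 7 mm above it. A carton let go on it rolls to the stop in 1 to 2 s.
- lane_small_stop (a point): Narrowest of 3 fixed roller lanes, 52 mm clear width. Point: foot of the end stop (24 mm high) at the low end, mid-width, at roller-top level 30 mm above the table. x: horizontal, from the stop to the loading end; y across; z up. The bed of free rollers is 180 mm long, rises 0.14 rad towards +x; slippery side lips splay out 7 mm to 7 mm above it. A carton let go on it rolls to the stop in 1 to 2 s.

How it is judged (in metres and radians):
At the end, for the whole second after the job is handed in: Each carton stands on the rollers of the lane made for its width, open front towards the end stop and within 12 mm of it, centred to 15 mm and pointing along the lane (within about 15 degrees), upright, released and at rest (x of lane_large_stop in the frame of carton_large_grip between -0.103 and -0.083 m and y of lane_large_stop in the frame of carton_large_grip between -0.015 and 0.015 m and z of lane_large_stop in the frame of carton_large_grip between -0.04 and -0.024 m and angle between the x axis of carton_large_grip and the x axis of lane_large_stop, either way round below 0.3 rad and angle between each of carton_large_grip, carton_medium_grip, carton_small_grip's own z axis and vertical below 0.25 rad and linear speed of each of carton_large, carton_medium, carton_small below 0.02 m/s and x of lane_medium_stop in the frame of carton_medium_grip between -0.082 and -0.062 m and y of lane_medium_stop in the frame of carton_medium_grip between -0.015 and 0.015 m and z of lane_medium_stop in the frame of carton_medium_grip between -0.038 and -0.022 m and angle between the x axis of carton_medium_grip and the x axis of lane_medium_stop, either way round below 0.3 rad and x of lane_small_stop in the frame of carton_small_grip between -0.066 and -0.046 m and y of lane_small_stop in the frame of carton_small_grip between -0.015 and 0.015 m and z of lane_small_stop in the frame of carton_small_grip between -0.036 and -0.02 m and angle between the x axis of carton_small_grip and the x axis of lane_small_stop, either way round below 0.3 rad); the robot touches nothing.
It fails at once if the large carton is tipped more than about 35 degrees, so that its contents would spill (angle between carton_large_grip's own z axis and vertical above 0.6 rad).
It fails at once if the medium carton is tipped more than about 35 degrees, so that its contents would spill (angle between carton_medium_grip's own z axis and vertical above 0.6 rad).
It fails at once if the small carton is tipped more than about 35 degrees, so that its contents would spill (angle between carton_small_grip's own z axis and vertical above 0.6 rad).
It also fails if it takes over 115 s, if anything falls off the work surface, if the arm or the gripper's body presses on something with over 40 N, if the wrist force passes 120 N, or if a joint passes its speed limit or range.

## Working session

There is one attempt and no reset: what is moved stays moved. The work goes in short steps, Python scripts to look and compute and a shell command to move; the robot and the scene stay as the last step left them, time stands still between calls to the robot, and variables do not carry over. Pictures are saved under pics/ and viewed, and the job is handed in when it is done.

```bash
ls; mkdir -p pics; python3 - <<'E'
from workcell import telemetry, eyes, arm
import cv2,numpy as np
o=telemetry.get_obs(); print({k:np.round(v,3).tolist() for k,v in o.items()})
print(arm.grip_depth)
for n in ["scene","top"]:
    im,d=eyes.grab_frame(n); cv2.imwrite(f"pics/{n}0.png",im[:,:,::-1]); np.save(f"pics/{n}0.npy",d)
    c=eyes.get_calibration(n); print(n,c)
E
```

```text
pics
{'clock': 0.0, 'joint_positions': [-80.179, 17.961, 85.854, -0.0, 76.261, -12.801], 'joint_velocities': [-0.019, -0.05, -0.042, -0.03, 0.027, 0.072], 'tau': [-0.0, -41.227, -25.974, -0.0, 0.004, 0.0], 'eef_pos': [0.202, -0.484, 0.231], 'orientation': [[0.923, 0.385, -0.0], [0.385, -0.923, 0.001], [0.0, -0.001, -1.0]], 'wrist_force': [0.726, 0.863, 0.156], 'ft_torque': [-0.004, -0.027, -0.018], 'width': 0.085}
0.0187
scene {'vfov': 44.39985732619236, 'cx': 249.87688682190938, 'cy': 191.33553843409032, 'world_to_cam': array([[-0.43304407, -0.90135041,  0.00634598,  0.35529005],
       [ 0.62525526, -0.29531113,  0.72238992, -0.35159787],
       [-0.64925241,  0.31679453,  0.69145682, -0.66550384],
       [ 0.        ,  0.        ,  0.        ,  1.        ]])}
top {'vfov': 52.03393997154652, 'cx': 259.210392327054, 'cy': 188.09904445689853, 'world_to_cam': array([[-0.02899875, -0.99949196,  0.01322503,  0.17253752],
       [ 0.99179498, -0.02712241,  0.12492833, -0.5009965 ],
       [-0.12450616,  0.01673929,  0.99207762, -0.92132784],
       [ 0.        ,  0.        ,  0.        ,  1.        ]])}
```

View pics/scene0.png

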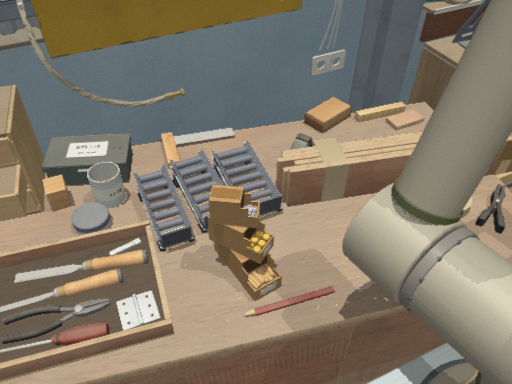

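View pics/top0.png

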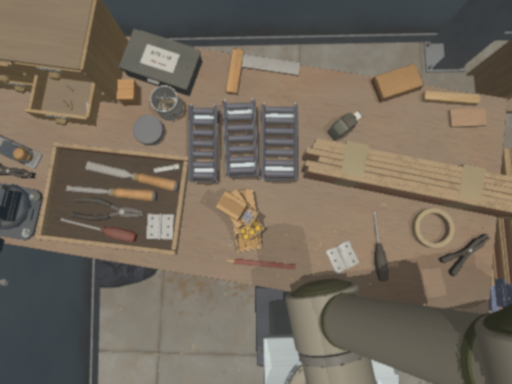

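The stack sits near top pixel (243,215), with the small carton on top. The three lanes are at columns ~204, 240 and 280, rows 103–182. Next I'll measure both with depth and masks.

```bash
cat > h.py <<'E'
from workcell import telemetry, eyes, arm
import cv2,numpy as np
def K(c,H=384): return H/2/np.tan(np.radians(c["vfov"])/2)
def c2w(name):
    c=eyes.get_calibration(name)
    if "world_to_cam" in c: return np.linalg.inv(c["world_to_cam"]),c
    o=telemetry.get_obs(); T=np.eye(4);T[:3,:3]=o["orientation"];T[:3,3]=o["eef_pos"]
    return T@c["hand_eye"],c
def cloud(name):
    T,c=c2w(name); im,d=eyes.grab_frame(name); f=K(c)
    v,u=np.mgrid[0:384,0:512]
    P=np.stack([(u-c["cx"])/f*d,-(v-c["cy"])/f*d,-d],-1)
    W=P@T[:3,:3].T+T[:3,3]; W[d==0]=np.nan
    return im,W
E
python3 - <<'E'
from h import *
im,W=cloud("top"); np.save("pics/W.npy",W)
for l in ["carton_small_grip","carton_medium_grip","carton_large_grip","lane_large_stop","lane_medium_stop","lane_small_stop"]:
    try: r=eyes.trace(l,"top")
    except Exception as e: print(l,e);continue
    for q in r[:3]:
        m=q["mask"]; p=W[m]; p=p[~np.isnan(p[:,0])]
        print(l,round(q["score"],2),np.round(np.array(q["at"])*[512,384]),m.sum(),np.round(np.percentile(p,[2,50,98],axis=0),3).tolist())
# lanes profile
for cu in (204,240,280):
    print(cu)
    for v in range(98,190,4): print(v,np.round(W[v,cu],3))
z=W[190:262,205:275,2]; cv2.imwrite("pics/zs.png",cv2.resize(np.nan_to_num(np.clip(z/0.2*255,0,255)).astype(np.uint8),None,fx=8,fy=8,interpolation=0))
cv2.imwrite("pics/crop.png",cv2.resize(im[90:265,180:310,::-1],None,fx=4,fy=4)[:600*2:][:700])
E
```

```text
carton_small_grip 0.73 [240. 212.] 750 [[0.414, 0.171, 0.138], [0.445, 0.207, 0.179], [0.475, 0.243, 0.182]]
carton_medium_grip 0.66 [245. 227.] 403 [[0.387, 0.158, 0.079], [0.41, 0.192, 0.095], [0.487, 0.219, 0.126]]
carton_large_grip 0.91 [246. 240.] 669 [[0.357, 0.16, -0.001], [0.388, 0.188, 0.03], [0.498, 0.222, 0.125]]
lane_large_stop 0.65 [281. 145.] 2175 [[0.526, 0.062, -0.001], [0.613, 0.102, 0.039], [0.697, 0.148, 0.058]]
lane_medium_stop 0.65 [240. 136.] 1948 [[0.535, 0.163, -0.0], [0.624, 0.203, 0.041], [0.711, 0.238, 0.058]]
lane_medium_stop 0.58 [245. 228.] 383 [[0.387, 0.158, 0.079], [0.41, 0.19, 0.095], [0.489, 0.218, 0.126]]
lane_small_stop 0.92 [201. 144.] 1848 [[0.527, 0.257, 0.001], [0.614, 0.292, 0.04], [0.702, 0.324, 0.057]]
lane_small_stop 0.35 [238. 137.] 2148 [[0.535, 0.162, -0.002], [0.626, 0.203, 0.04], [0.713, 0.24, 0.058]]
204
98 [ 0.747  0.293 -0.002]
102 [0.736 0.293 0.   ]
106 [ 0.725  0.293 -0.   ]
110 [0.696 0.286 0.055]
114 [0.689 0.288 0.046]
118 [0.682 0.289 0.035]
122 [0.667 0.287 0.051]
126 [ 0.673  0.294 -0.001]
130 [0.649 0.288 0.046]
134 [0.64
[... 769 characters left out ...]
70 [0.551 0.204 0.032]
174 [ 0.546  0.205 -0.001]
178 [ 0.537  0.205 -0.002]
182 [ 0.526  0.205 -0.002]
186 [ 0.516  0.206 -0.003]
280
98 [0.741 0.098 0.   ]
102 [ 0.732  0.098 -0.002]
106 [ 0.721  0.098 -0.001]
110 [0.693 0.103 0.05 ]
114 [0.688 0.102 0.035]
118 [0.674 0.103 0.048]
122 [0.664 0.103 0.046]
126 [0.667 0.1   0.002]
130 [0.644 0.104 0.046]
134 [0.636 0.104 0.04 ]
138 [ 0.636  0.101 -0.001]
142 [0.615 0.105 0.044]
146 [ 0.616  0.102 -0.001]
150 [0.597 0.105 0.038]
154 [0.587 0.105 0.035]
158 [0.584 0.103 0.002]
162 [0.568 0.106 0.035]
166 [0.559 0.106 0.028]
170 [0.551 0.106 0.017]
174 [0.539 0.107 0.031]
178 [0.527 0.108 0.046]
182 [0.523 0.105 0.002]
186 [ 0.514  0.106 -0.002]
```

```bash
python3 - <<'E'
from h import *
im,W=cloud("scene"); np.save("pics/Ws.npy",W)
cv2.imwrite("pics/scrop.png",cv2.resize(im[135:305,125:295,::-1],None,fx=3.5,fy=3.5,interpolation=2))
for l in ["carton_small_grip","carton_medium_grip","carton_large_grip","lane_large_stop"]:
    r=eyes.trace(l,"scene")
    for q in r[:2]:
        m=q["mask"]; p=W[m]; p=p[~np.isnan(p[:,0])]
        print(l,round(q["score"],2),np.round(np.array(q["at"])*[512,384]),m.sum(),np.round(np.percentile(p,[2,50,98],axis=0),3).tolist())
E
```

```text
carton_small_grip 0.94 [231. 208.] 1788 [[0.412, 0.174, 0.126], [0.441, 0.217, 0.159], [0.471, 0.251, 0.182]]
carton_small_grip 0.3 [249. 175.] 2392 [[0.523, 0.066, -0.001], [0.634, 0.099, 0.04], [0.702, 0.15, 0.056]]
carton_medium_grip 0.91 [244. 236.] 1736 [[0.384, 0.159, 0.064], [0.419, 0.209, 0.093], [0.466, 0.25, 0.125]]
carton_large_grip 0.55 [250. 274.] 1805 [[0.356, 0.163, 0.002], [0.391, 0.208, 0.028], [0.476, 0.233, 0.064]]
lane_large_stop 0.58 [248. 173.] 2447 [[0.523, 0.064, -0.001], [0.633, 0.097, 0.039], [0.702, 0.15, 0.056]]
```

View images.

View pics/scrop.png

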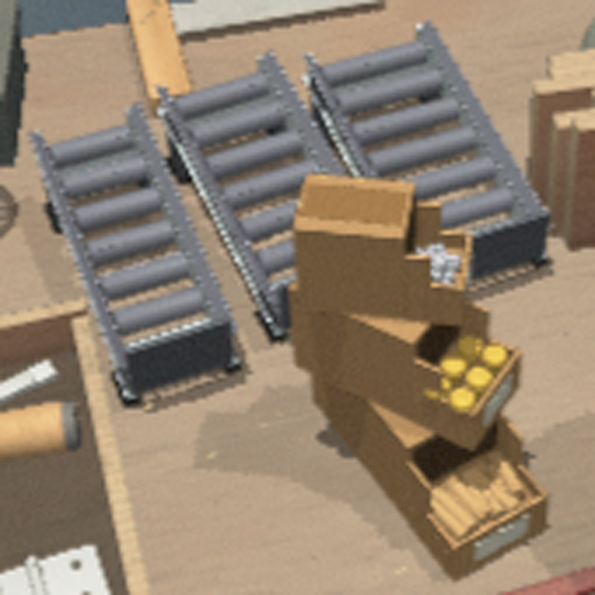

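View pics/crop.png

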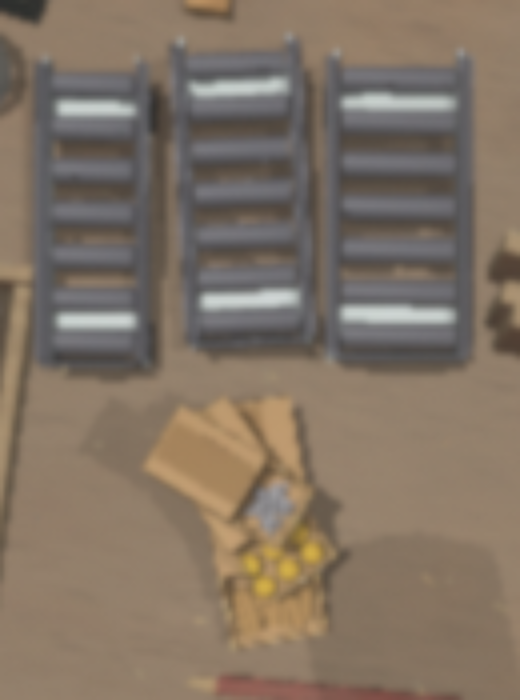

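```bash
cat > m.py <<'E'
from h import *
def rect(P):
    (c,s,a)=cv2.minAreaRect((P[:,:2]*1000).astype(np.float32)); return np.round(c,1),np.round(s,1),round(a,1)
E
python3 - <<'E'
from m import *
W=np.load("pics/W.npy"); Ws=np.load("pics/Ws.npy")
A=np.concatenate([W.reshape(-1,3),Ws.reshape(-1,3)]); A=A[~np.isnan(A[:,0])]
def sel(z0,z1,x0=.34,x1=.515,y0=.12,y1=.28,A=A): 
    m=(A[:,2]>z0)&(A[:,2]<z1)&(A[:,0]>x0)&(A[:,0]<x1)&(A[:,1]>y0)&(A[:,1]<y1); return A[m]
print("small top",len(sel(.172,.2)),rect(sel(.174,.2)))
print("med top",rect(sel(.121,.128)));print("large top",rect(sel(.061,.067)))
print("small front",rect(sel(.13,.155)), "med",rect(sel(.08,.12)),"large",rect(sel(.01,.06)))
for n,B in (("top",W),("scene",Ws)):
    B=B.reshape(-1,3);B=B[~np.isnan(B[:,0])]
    for nm,y0,y1 in (("L",.05,.156),("M",.156,.245),("S",.246,.335)):
        q=sel(.024,.066,.515,.73,y0,y1,B); r=rect(q); 
        print(n,nm,r)
        # centre line per x bin
        bins=[]
        for x in np.arange(.53,.7,.02):
            t=q[abs(q[:,0]-x)<.01][:,1]; bins.append((round(x,2),round((t.min()+t.max())/2,4),round(t.max()-t.min(),3)))
        b=np.array(bins);p=np.polyfit(b[:,0],b[:,1],1);print(" yaw deg",np.degrees(p[0]).round(2),"y@.62",np.polyval(p,.62).round(4),"w",b[:,2])
        print(" xmin stop",np.percentile(q[:,0],[0.5,99.5]).round(4))
E
```

```text
small top 1122 (array([453.3, 220.3]), array([56. , 40.8]), 56.7)
med top (array([446.7, 208.6]), array([89.8, 58.5]), 41.1)
large top (array([438.9, 203.6]), array([115. ,  80.4]), 12.4)
small front (array([444.9, 208.7]), array([83.1, 40.4]), 57.7) med (array([437. , 202.8]), array([109.3,  51.7]), 33.6) large (array([426.3, 196.3]), array([140.3,  61.4]), 8.3)
top L (array([614.4,  98.9]), array([ 99.9, 188.7]), 88.5)
 yaw deg -0.17 y@.62 0.1041 w [0.085 0.1   0.1   0.087 0.088 0.087 0.087 0.087 0.087]
 xmin stop [0.5203 0.7039]
top M (array([626.3, 200.4]), array([188.7,  78.6]), 1.5)
 yaw deg 1.14 y@.62 0.2005 w [0.07  0.078 0.077 0.077 0.077 0.077 0.077 0.077 0.077]
 xmin stop [0.5329 0.7153]
top S (array([617.8, 296.1]), array([ 74.6, 189.5]), 88.2)
 yaw deg -3.65 y@.62 0.293 w [0.073 0.074 0.074 0.074 0.066 0.066 0.066 0.065 0.065]
 xmin stop [0.5232 0.7064]
scene L (array([616.4, 101.9]), array([103.9, 192.8]), 90.0)
 yaw deg 9.82 y@.62 0.1018 w [0.071 0.071 0.072 0.102 0.089 0.089 0.089 0.088 0.088]
 xmin stop [0.5212 0.7071]
scene M (array([628.7, 203.7]), array([192.5,  78.7]), 1.3)
 yaw deg -12.16 y@.62 0.2127 w [0.012 0.017 0.032 0.04  0.079 0.079 0.078 0.078 0.079]
 xmin stop [0.5343 0.7199]
scene S (array([616.3, 297. ]), array([ 73.9, 191.2]), 88.7)
 yaw deg -1.64 y@.62 0.2949 w [0.068 0.069 0.074 0.073 0.068 0.069 0.068 0.068 0.068]
 xmin stop [0.5219 0.7046]
```

Poses: small yaw ≈57°, centre (453,220). Medium yaw ≈33.6°, grip (451,212). Large yaw ≈8.3°, grip (447,199). The heights match the stack. The stops are at the near ends. Now I'll move over the stack.

```bash
python3 -m handwheel '23 -25 0 0 0 0 1;23 -25 0 0 0 0 1;23 -25 0 0 0 0 1;23 -25 0 0 0 0 1;23 -25 0 0 0 0 1;23 -25 0 0 0 0 1;23 -25 0 0 0 0 1;23 -25 0 0 0 0 1' 30
python3 -m handwheel '23 -25 0 0 0 0 1;23 -25 0 0 0 0 1;23 -25 0 0 0 0 1;23 -25 0 0 0 0 1;23 -25 0 0 0 0 1;23 -25 0 0 0 0 1;23 -25 0 0 0 0 1;23 -25 0 0 0 0 1'
python3 - <<'E'
from m import *
W=np.load("pics/W.npy"); Ws=np.load("pics/Ws.npy")
for nm,y0,y1,w in (("L",.05,.156,.087),("M",.156,.245,.077),("S",.246,.335,.066)):
    B=W.reshape(-1,3);B=B[~np.isnan(B[:,0])]
    c=(y0+y1)/2 if nm!="L" else .104
    c={"L":.104,"M":.2005,"S":.293}[nm]
    q=B[(B[:,2]>.026)&(B[:,2]<.066)&(B[:,0]>.515)&(B[:,0]<.73)&(abs(B[:,1]-c)<w/2+.004)]
    print(nm,rect(q))
    for x in np.arange(.52,.72,.01):
        t=q[abs(q[:,0]-x)<.005]
        if len(t): print(round(x,3),len(t),t[:,1].min().round(4),t[:,1].max().round(4),t[:,2].max().round(3), end=" | ")
    print()
E
```

```text
clock: 1.37
eef_pos: [0.295, -0.2277, 0.2314]
orientation: [[0.923, 0.384, 0.0], [0.384, -0.923, -0.0], [0.0, 0.001, -1.0]]
wrist_force: [0.0, -1.1, 0.7]
width: 0.0854
clock: 2.03
eef_pos: [0.388, 0.0279, 0.2315]
orientation: [[0.923, 0.385, 0.001], [0.385, -0.923, -0.0], [0.001, 0.001, -1.0]]
wrist_force: [1.3, -1.8, 0.2]
width: 0.0857
L (array([614.6, 105.1]), array([ 87.4, 188.8]), 88.4)
0.52 66 0.0711 0.1468 0.056 | 0.53 69 0.0665 0.151 0.05 | 0.54 142 0.0661 0.1508 0.041 | 0.55 57 0.0657 0.1507 0.044 | 0.56 121 0.0655 0.1503 0.043 | 0.57 130 0.0652 0.15 0.045 | 0.58 43 0.0649 0.1498 0.045 | 0.59 153 0.0648 0.1495 0.05 | 0.6 62 0.0621 0.1492 0.049 | 0.61 97 0.0619 0.149 0.051 | 0.62 140 0.0613 0.1486 0.052 | 0.63 32 0.0614 0.1484 0.053 | 0.64 169 0.0609 0.1481 0.056 | 0.65 92 0.0608 0.1479 0.057 | 0.66 87 0.0606 0.1476 0.059 | 0.67 149 0.0603 0.1473 0.06 | 0.68 106 0.06 0.1471 0.061 | 0.69 212 0.0596 0.1469 0.061 | 0.7 96 0.0597 0.1466 0.065 | 0.71 8 0.066 0.1462 0.062 | 
M (array([626.3, 200.4]), array([188.7,  78.6]), 1.5)
0.53 38 0.1655 0.2317 0.057 | 0.54 57 0.1603 0.2376 0.0
[... 466 characters left out ...]
1 0.2404 0.061 | 0.71 97 0.1653 0.24 0.063 | 
S (array([617.7, 293.6]), array([ 69.7, 189.5]), 88.2)
0.52 24 0.2651 0.3217 0.057 | 0.53 54 0.2617 0.3267 0.05 | 0.54 110 0.2614 0.3268 0.041 | 0.55 49 0.2609 0.3262 0.043 | 0.56 79 0.2607 0.3262 0.044 | 0.57 105 0.2604 0.3254 0.045 | 0.58 38 0.2601 0.3298 0.047 | 0.59 130 0.2597 0.3284 0.048 | 0.6 71 0.2595 0.3248 0.05 | 0.61 80 0.2592 0.3244 0.05 | 0.62 109 0.2589 0.3242 0.053 | 0.63 34 0.2586 0.3239 0.054 | 0.64 120 0.2581 0.3235 0.055 | 0.65 75 0.2581 0.3232 0.056 | 0.66 81 0.2576 0.3227 0.057 | 0.67 116 0.2573 0.3227 0.061 | 0.68 88 0.257 0.3222 0.062 | 0.69 165 0.2568 0.322 0.062 | 0.7 96 0.2565 0.3219 0.062 | 0.71 13 0.2563 0.3196 0.059 |
```

```bash
python3 -m handwheel '19.5 -22 0 0 0 0 1;19 -22 0 0 0 0 1;19 -22 0 0 0 0 1;19 -22 0 0 0 0 1;19 -22 0 0 0 0 1;19 -22 0 0 0 0 1;19 -20 0 0 0 0 1;0 0 0 0 0 -0.12 1'
python3 -m handwheel '0 0 0 0 0 -0.12 1;0 0 0 0 0 -0.12 1;0 0 0 0 0 -0.12 1;0 0 0 0 0 -0.12 1;0 0 0 0 0 0 1'
python3 - <<'E'
from m import *
im,W=cloud("wrist"); cv2.imwrite("pics/w1.png",im[:,:,::-1])
A=W.reshape(-1,3);A=A[~np.isnan(A[:,0])]
def s(z0,z1): return A[(A[:,2]>z0)&(A[:,2]<z1)&(A[:,0]>.34)&(A[:,0]<.51)&(A[:,1]>.12)&(A[:,1]<.28)]
for z in ((.174,.19),(.12,.128),(.06,.068),(.13,.19),(.07,.12)):
    q=s(*z); print(z,len(q), len(q)>5 and rect(q))
E
```

```text
clock: 2.7
eef_pos: [0.4532, 0.2211, 0.231]
orientation: [[0.87, 0.493, 0.0], [0.493, -0.87, 0.001], [0.001, -0.001, -1.0]]
wrist_force: [-0.1, 0.3, -1.0]
width: 0.0853
clock: 3.12
eef_pos: [0.4525, 0.2178, 0.2313]
orientation: [[0.541, 0.841, 0.0], [0.841, -0.541, -0.0], [0.0, 0.0, -1.0]]
wrist_force: [-0.8, 0.5, 0.2]
width: 0.0852
(0.174, 0.19) 4727 (array([454.5, 221. ]), array([52.5, 38.1]), 57.1)
(0.12, 0.128) 912 (array([451.6, 214.7]), array([72.1, 57.9]), 37.0)
(0.06, 0.068) 906 (array([441.2, 206.3]), array([112.8,  75.5]), 8.6)
(0.13, 0.19) 6218 (array([446.7, 208.8]), array([81.3, 38.1]), 57.2)
(0.07, 0.12) 808 (array([437.9, 203.4]), array([106.9,  47.6]), 32.7)
```

View pics/w1.png

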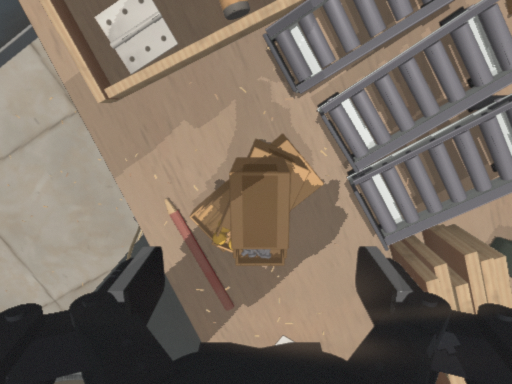

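The wrist view shows the small carton at (454.5, 221), yaw 57.1°, with its size matching exactly. Descend and grip.

```bash
python3 -m handwheel '4 0 30 0 0 0 1;0 0 30 0 0 0 1;0 0 20 0 0 0 1;0 0 12 0 0 0 1;0 0 0 0 0 0 1' 40
python3 -m handwheel '0 0 0 0 0 0 0;0 0 0 0 0 0 0;0 0 0 0 0 0 0;0 0 0 0 0 0 0;0 0 0 0 0 0 0;0 0 0 0 0 0 0'
```

```text
clock: 3.58
eef_pos: [0.4535, 0.2208, 0.1369]
orientation: [[0.548, 0.837, -0.005], [0.837, -0.548, -0.001], [-0.003, -0.003, -1.0]]
wrist_force: [-0.8, -0.6, 0.2]
width: 0.0854
clock: 4.08
eef_pos: [0.4551, 0.2213, 0.1403]
orientation: [[0.545, 0.838, 0.002], [0.838, -0.545, 0.001], [0.001, 0.001, -1.0]]
wrist_force: [-1.5, 0.4, 6.3]
width: 0.0376
```

```bash
python3 -m handwheel '0 0 -10 0 0 0 0;0 0 -25 0 0 0 0;0 0 -25 0 0 0 0;0 0 0 0 0 0.1 0;0 0 0 0 0 0.115 0;0 0 0 0 0 0.115 0;0 0 0 0 0 0.115 0;0 0 0 0 0 0.115 0'
python3 -m handwheel '0 0 0 0 0 0.115 0;0 0 0 0 0 0.115 0;0 0 0 0 0 0.115 0;0 0 0 0 0 0.115 0;0 0 0 0 0 0.01 0;0 0 0 0 0 0 0'
python3 - <<'E'
from m import *
im,W=cloud("wrist"); cv2.imwrite("pics/w2.png",im[:,:,::-1])
A=W.reshape(-1,3);A=A[~np.isnan(A[:,0])]
def s(z0,z1): return A[(A[:,2]>z0)&(A[:,2]<z1)&(A[:,0]>.34)&(A[:,0]<.51)&(A[:,1]>.12)&(A[:,1]<.28)]
for z in ((.12,.128),(.06,.068),(.07,.13),(.01,.068),(.225,.26)):
    q=s(*z); print(z,len(q), len(q)>5 and rect(q))
E
```

```text
clock: 4.75
eef_pos: [0.4545, 0.2211, 0.1997]
orientation: [[0.909, 0.416, -0.0], [0.416, -0.909, -0.0], [-0.0, 0.0, -1.0]]
wrist_force: [-0.1, -0.3, -1.3]
width: 0.0375
clock: 5.25
eef_pos: [0.4546, 0.2211, 0.1996]
orientation: [[0.999, -0.033, -0.0], [-0.033, -0.999, -0.0], [-0.0, 0.0, -1.0]]
wrist_force: [0.2, 0.5, -1.9]
width: 0.0378
(0.12, 0.128) 3242 (array([453.1, 211.7]), array([72.4, 47.9]), 33.9)
(0.06, 0.068) 2018 (array([469.1, 186.3]), array([110.7,  64.7]), 58.6)
(0.07, 0.13) 4330 (array([438.7, 201.8]), array([107.5,  47.9]), 34.1)
(0.01, 0.068) 2314 (array([469.1, 186.3]), array([110.7,  64.7]), 58.6)
(0.225, 0.26) 23588 (array([457.6, 221.9]), array([107.5,  45.7]), 87.7)
```

View pics/w2.png

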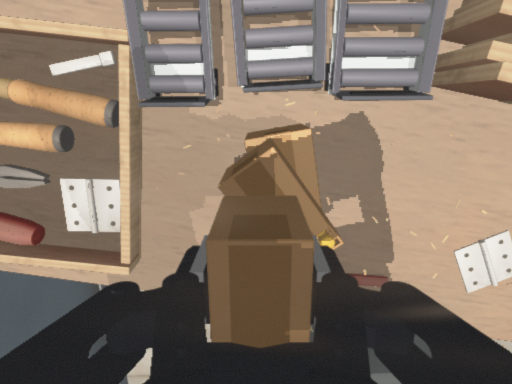

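```bash
python3 -m handwheel '29 -15 0 0 0 0 0;29 -15 0 0 0 0 0;29 -15 0 0 0 0 0;29 -15 0 0 0 0 0;30 -15 0 0 0 0 0;0 0 0 0 0.07 0 0;0 0 0 0 0.07 0 0;0 0 0 0 0 0 0'
python3 -m handwheel '-4 0 30 0 0 0 0;-4 0 30 0 0 0 0;-4 0 30 0 0 0 0;-3 0 20 0 0 0 0;0 0 0 0 0 0 0'
```

```text
clock: 5.97
eef_pos: [0.6023, 0.2915, 0.1982]
orientation: [[0.99, -0.031, 0.139], [-0.031, -1.0, -0.005], [0.139, 0.001, -0.99]]
wrist_force: [-0.2, 0.1, -2.0]
width: 0.0375
clock: 6.38
eef_pos: [0.6014, 0.29, 0.0838]
orientation: [[0.991, -0.034, 0.13], [-0.033, -0.999, -0.007], [0.13, 0.003, -0.991]]
wrist_force: [-0.5, -0.6, -2.0]
width: 0.0376
```

```bash
python3 - <<'E'
from m import *
for n in ("wrist","scene"):
    im,W=cloud(n); np.save(f"pics/{n}3.npy",W)
    if n=="scene": im=cv2.resize(im[130:280,120:290],None,fx=3.5,fy=3.5)
    cv2.imwrite(f"pics/{n}3.png",im[:,:,::-1])
E
```

```text
(no output)
```

View pics/wrist3.png

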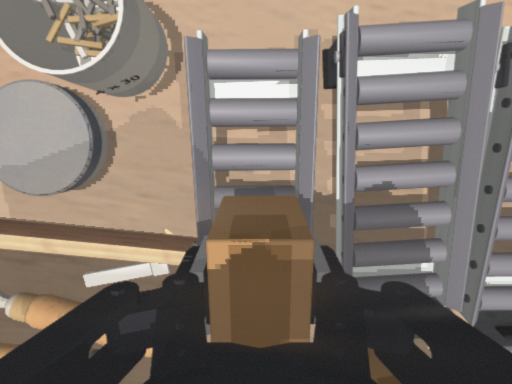

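View pics/scene3.png

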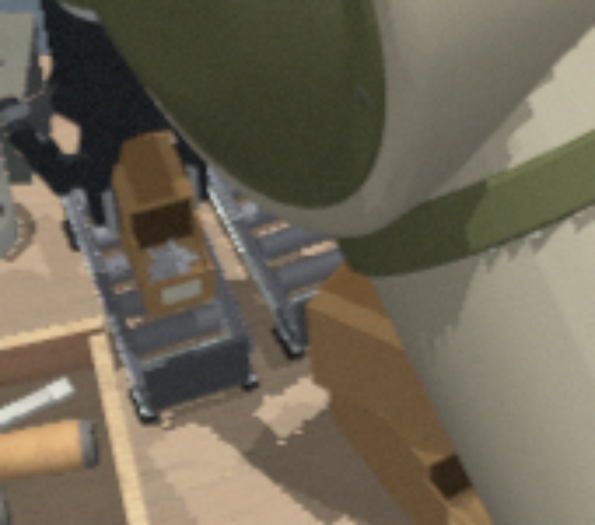

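```bash
python3 -m handwheel '-1 -1 10 0 0 0 0;-1 0 8 0 0 0 0;-1 0 4 0 0 0 0;0 0 0 0 0 0 0;0 0 0 0 0 0 0'

```

```text
clock: 6.9
eef_pos: [0.6039, 0.292, 0.0662]
orientation: [[0.99, -0.035, 0.139], [-0.035, -0.999, -0.005], [0.139, 0.0, -0.99]]
wrist_force: [0.4, -0.5, -1.6]
width: 0.0375
```

```bash
python3 -m handwheel '0 0 3 0 0 0 0;0 0 2 0 0 0 0;0 0 0 0 0 0 0;0 0 0 0 0 0 0'

```

```text
clock: 7.23
eef_pos: [0.6046, 0.2919, 0.0611]
orientation: [[0.99, -0.035, 0.139], [-0.035, -0.999, -0.005], [0.139, 0.0, -0.99]]
wrist_force: [0.4, 0.1, -2.5]
width: 0.0372
```

```bash
python3 -m handwheel '0 0 2.5 0 0 0 0;0 0 0 0 0 0 0;0 0 0 0 0 0 0.8;0 0 0 0 0 0 0.8;0 0 0 0 0 0 0.8;0 0 0 0 0 0 0.8;0 0 0 0 0 0 0.8;0 0 0 0 0 0 0.8'
python3 -m handwheel '0 0 -10 0 0 0 0.8;0 0 -30 0 0 0 0.8;0 0 -30 0 0 0 0.8;0 0 -30 0 0 0 0.8;0 0 -30 0 0 0 0.8;0 0 0 0 0 0 0.8'
python3 - <<'E'
from m import *
for n in ("wrist","scene"):
    im,W=cloud(n); np.save(f"pics/{n}4.npy",W)
    if n=="scene": im=cv2.resize(im[130:280,120:290],None,fx=3.5,fy=3.5)
    cv2.imwrite(f"pics/{n}4.png",im[:,:,::-1])
E
```

```text
clock: 7.9
eef_pos: [0.605, 0.2919, 0.0588]
orientation: [[0.99, -0.035, 0.14], [-0.035, -0.999, -0.005], [0.14, -0.0, -0.99]]
wrist_force: [-0.3, -0.4, -0.0]
width: 0.0683
clock: 8.4
eef_pos: [0.5883, 0.2935, 0.1953]
orientation: [[0.988, -0.035, 0.15], [-0.035, -0.999, -0.001], [0.15, -0.004, -0.989]]
wrist_force: [1.2, 0.4, 0.3]
width: 0.0683
```

View pics/wrist4.png

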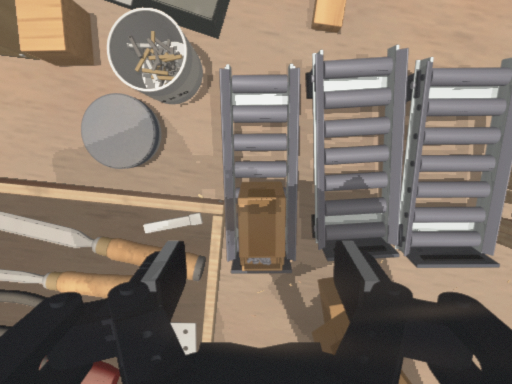

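View pics/scene4.png

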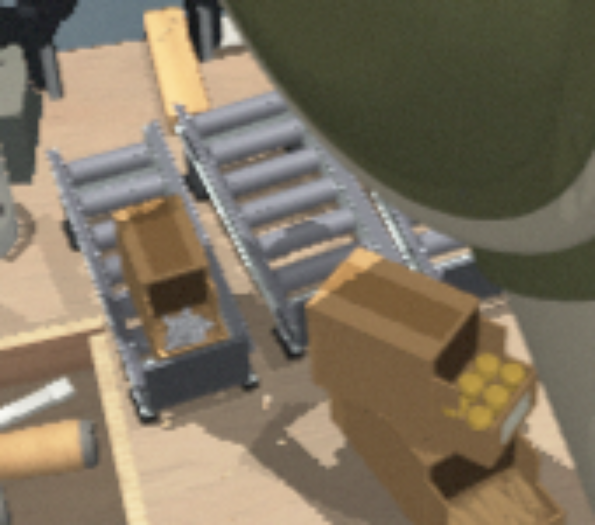

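The small carton is against its stop, square in its lane. Next is the medium.

```bash
python3 -m handwheel '0 0 0 0 -0.07 0 0.9;0 0 0 0 -0.07 0 0.9;-26.5 17.5 0 0 0 0 0.9;-26.5 17.5 0 0 0 0 0.9;-26.5 17.5 0 0 0 0 0.9;-26.5 17.5 0 0 0 0 0.9;-26.5 17.5 0 0 0 0 0.9;0 0 0 0 0 -0.105 0.9'
python3 -m handwheel '0 0 0 0 0 -0.105 0.9;0 0 0 0 0 -0.105 0.9;0 0 0 0 0 -0.105 0.9;0 0 0 0 0 -0.105 0.9;0 0 0 0 0 -0.105 0.9;0 0 0 0 0 0 0.9'
python3 - <<'E'
from m import *
im,W=cloud("wrist"); cv2.imwrite("pics/w5.png",im[:,:,::-1])
A=W.reshape(-1,3);A=A[~np.isnan(A[:,0])]
def s(z0,z1): return A[(A[:,2]>z0)&(A[:,2]<z1)&(A[:,0]>.34)&(A[:,0]<.51)&(A[:,1]>.12)&(A[:,1]<.28)]
for z in ((.118,.13),(.06,.068),(.07,.13),(.01,.068)):
    q=s(*z); print(z,len(q), len(q)>5 and rect(q))
o=telemetry.get_obs();print(o["eef_pos"],o["orientation"][0])
E
```

```text
clock: 9.17
eef_pos: [0.4464, 0.2079, 0.1857]
orientation: [[0.998, 0.069, -0.006], [0.069, -0.998, -0.002], [-0.006, 0.001, -1.0]]
wrist_force: [1.1, -0.2, 0.3]
width: 0.0765
clock: 9.67
eef_pos: [0.4508, 0.2096, 0.1863]
orientation: [[0.826, 0.563, -0.002], [0.563, -0.826, -0.0], [-0.002, -0.001, -1.0]]
wrist_force: [-0.7, -0.1, 0.1]
width: 0.077
(0.118, 0.13) 7440 (array([452.7, 211.7]), array([73.1, 48.1]), 33.9)
(0.06, 0.068) 1583 (array([448.5, 208.3]), array([98.3, 76.9]), 7.7)
(0.07, 0.13) 9232 (array([438.5, 202.3]), array([107.2,  48.6]), 33.3)
(0.01, 0.068) 2359 (array([427.6, 205.5]), array([140.5,  76.9]), 7.7)
[0.45086567 0.20961872 0.18647803] [ 0.82939615  0.55865744 -0.00197114]
```

View pics/w5.png

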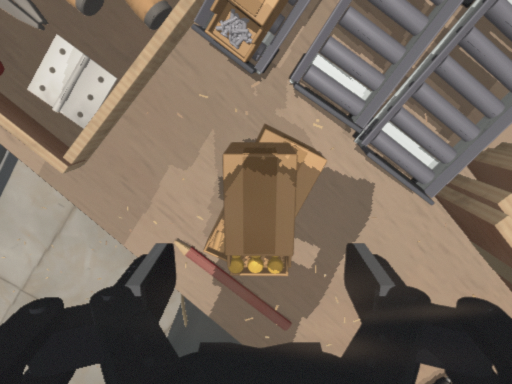

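```bash
python3 -m handwheel '3 -1 30 0 0 0 0.9;0 0 30 0 0 0 0.9;0 0 25 0 0 0 0.9;0 0 14 0 0 0 0.9;0 0 5 0 0 0 0.9;0 0 0 0 0 0 0.9;0 0 0 0 0 0 0.9' 45
python3 -m handwheel '0 0 0 0 0 0 0;0 0 0 0 0 0 0;0 0 0 0 0 0 0;0 0 0 0 0 0 0;0 0 0 0 0 0 0;0 0 0 0 0 0 0'
```

```text
clock: 10.3
eef_pos: [0.4535, 0.2123, 0.0839]
orientation: [[0.829, 0.559, 0.001], [0.559, -0.829, 0.0], [0.001, 0.0, -1.0]]
wrist_force: [-1.0, -0.5, 0.7]
width: 0.0769
clock: 10.8
eef_pos: [0.4538, 0.2124, 0.0844]
orientation: [[0.828, 0.56, 0.002], [0.56, -0.828, 0.0], [0.002, 0.001, -1.0]]
wrist_force: [-1.2, -0.5, 6.8]
width: 0.0475
```

```bash
python3 -m handwheel '0 0 -10 0 0 0 0;0 0 -30 0 0 0 0;0 0 -30 0 0 0 0;0 0 0 0 0 0.114 0;0 0 0 0 0 0.114 0;0 0 0 0 0 0.114 0;0 0 0 0 0 0.114 0;0 0 0 0 0 0.114 0'
python3 -m handwheel '29 2.6 0 0 0 0 0;29 2.6 0 0 0 0 0;29 2.6 0 0 0 0 0;29 2.6 0 0 0 0 0;29 2.6 0 0 0 0 0;30 2.6 0 0 0 0 0;0 0 0 0 0.07 0 0;0 0 0 0 0.07 0 0'
python3 -m handwheel '0 0 0 0 0 0 0;0 0 0 0 0 0 0'
python3 - <<'E'
from m import *
for n in ("wrist","scene"):
    im,W=cloud(n); np.save(f"pics/{n}6.npy",W)
    if n=="scene": im=cv2.resize(im[130:280,120:290],None,fx=3.5,fy=3.5)
    cv2.imwrite(f"pics/{n}6.png",im[:,:,::-1])
E
```

```text
clock: 11.47
eef_pos: [0.4529, 0.2123, 0.1537]
orientation: [[1.0, 0.019, -0.001], [0.019, -1.0, -0.0], [-0.001, 0.0, -1.0]]
wrist_force: [-1.1, -0.4, -3.9]
width: 0.0474
clock: 12.13
eef_pos: [0.6302, 0.2005, 0.1515]
orientation: [[0.99, 0.024, 0.14], [0.023, -1.0, 0.003], [0.14, 0.0, -0.99]]
wrist_force: [-1.3, 0.7, -2.7]
width: 0.0476
clock: 12.3
eef_pos: [0.6278, 0.2011, 0.1538]
orientation: [[0.99, 0.025, 0.137], [0.025, -1.0, 0.003], [0.137, -0.0, -0.991]]
wrist_force: [0.1, 0.1, -2.1]
width: 0.0473
```

View pics/wrist6.png

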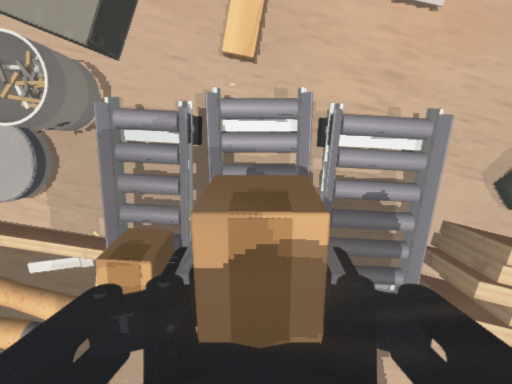

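View pics/scene6.png

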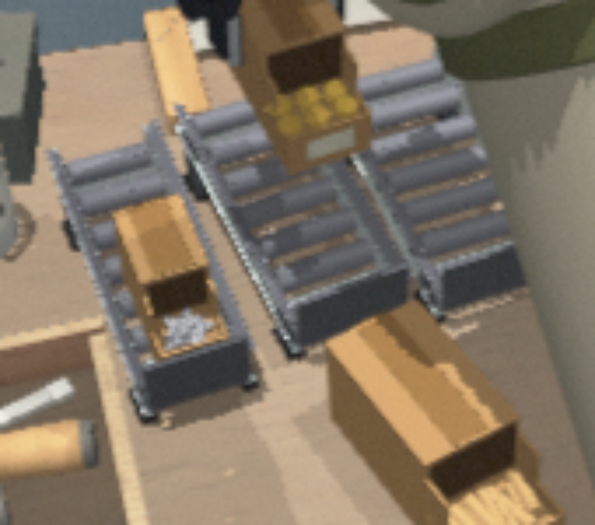

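```bash
python3 -m handwheel '-4 0 28 0 0 0 0;-4 0 28 0 0 0 0;-2 0 16 0 0 0 0;-1 0 8 0 0 0 0;-1 0 5 0 0 0 0;0 0 0 0 0 0 0;0 0 0 0 0 0 0'
```

```text
clock: 12.98
eef_pos: [0.6292, 0.2011, 0.0687]
orientation: [[0.99, 0.025, 0.141], [0.025, -1.0, 0.004], [0.141, -0.0, -0.99]]
wrist_force: [-0.1, -0.0, -3.0]
width: 0.0476
```

```bash
python3 -m handwheel '0 0 3 0 0 0 0;0 0 0 0 0 0 0;0 0 0 0 0 0 0.85;0 0 0 0 0 0 0.85;0 0 0 0 0 0 0.85;0 0 0 0 0 0 0.85;0 0 0 0 0 0 0.85;0 0 0 0 0 0 0.85'
python3 -m handwheel '0 0 -10 0 0 0 0.85;0 0 -30 0 0 0 0.85;0 0 -30 0 0 0 0.85;0 0 -30 0 0 0 0.85;0 0 -30 0 0 0 0.85;0 0 0 0 -0.07 0 1;0 0 0 0 -0.07 0 1;0 0 0 0 0 0 1'
python3 - <<'E'
from m import *
im,W=cloud("scene"); np.save(f"pics/s7.npy",W)
cv2.imwrite(f"pics/s7.png",cv2.resize(im[130:280,120:290],None,fx=3.5,fy=3.5)[:,:,::-1])
im,W=cloud("wrist");cv2.imwrite("pics/w7.png",im[:,:,::-1])
A=W.reshape(-1,3);A=A[~np.isnan(A[:,0])]
def s(z0,z1): return A[(A[:,2]>z0)&(A[:,2]<z1)&(A[:,0]>.34)&(A[:,0]<.51)&(A[:,1]>.12)&(A[:,1]<.26)]
for z in ((.055,.068),(.01,.068)):
    q=s(*z); print(z,len(q), len(q)>5 and rect(q))
E
```

```text
clock: 13.65
eef_pos: [0.629, 0.201, 0.0647]
orientation: [[0.99, 0.025, 0.14], [0.025, -1.0, 0.003], [0.14, -0.0, -0.99]]
wrist_force: [0.6, -0.5, -1.2]
width: 0.0726
clock: 14.32
eef_pos: [0.6117, 0.2003, 0.1943]
orientation: [[1.0, 0.024, -0.0], [0.024, -1.0, 0.0], [-0.0, -0.0, -1.0]]
wrist_force: [-0.7, 0.4, 0.1]
width: 0.0855
(0.055, 0.068) 3007 (array([471.2, 202.2]), array([57.1, 58.1]), 8.0)
(0.01, 0.068) 4233 (array([471.3, 202.2]), array([57.4, 58.2]), 8.0)
```

View pics/s7.png

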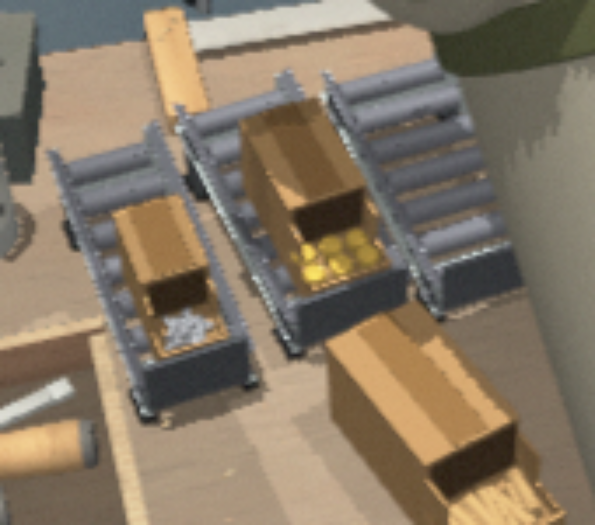

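View pics/w7.png

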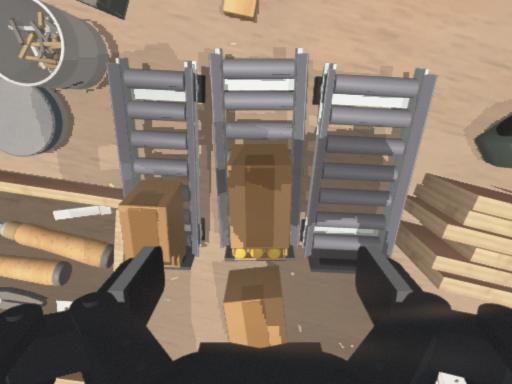

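```bash
python3 -m handwheel '-27 -0.5 0 0 0 0 1;-27 -0.5 0 0 0 0 1;-27 -0.5 0 0 0 0 1;-27 -0.5 0 0 0 0 1;-27 -0.5 0 0 0 0 1;-27 -0.5 0 0 0 0 1;0 0 0 0 0 -0.116 1;0 0 0 0 0 0 1'
python3 - <<'E'
from m import *
im,W=cloud("wrist");cv2.imwrite("pics/w8.png",im[:,:,::-1])
A=W.reshape(-1,3);A=A[~np.isnan(A[:,0])]
def s(z0,z1): return A[(A[:,2]>z0)&(A[:,2]<z1)&(A[:,0]>.33)&(A[:,0]<.515)&(A[:,1]>.12)&(A[:,1]<.26)]
for z in ((.055,.07),(.01,.07)):
    q=s(*z); print(z,len(q), len(q)>5 and rect(q))
o=telemetry.get_obs();print(o["eef_pos"],o["orientation"][0])
E
```

```text
clock: 15.08
eef_pos: [0.4475, 0.1998, 0.1937]
orientation: [[0.989, 0.145, 0.002], [0.145, -0.989, 0.0], [0.002, 0.0, -1.0]]
wrist_force: [0.5, 0.3, 0.3]
width: 0.0855
(0.055, 0.07) 7342 (array([449.9, 199.1]), array([98.3, 58.1]), 8.0)
(0.01, 0.07) 8956 (array([416.5, 204.5]), array([163.3,  78.2]), 7.4)
[0.44839204 0.19965133 0.19361222] [0.99025599 0.13924403 0.00204321]
```

View pics/w8.png

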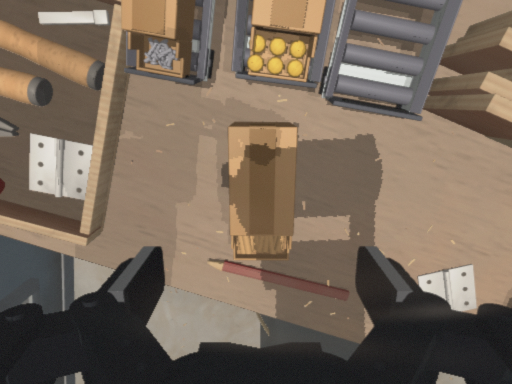

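```bash
python3 -m handwheel '1.5 0.7 35 0 0 0 1;0 0 35 0 0 0 1;0 0 35 0 0 0 1;0 0 30 0 0 0 1;0 0 20 0 0 0 1;0 0 10 0 0 0 1;0 0 4 0 0 0 1;0 0 0 0 0 0 1' 60
python3 -m handwheel '0 0 0 0 0 0 0;0 0 0 0 0 0 0;0 0 0 0 0 0 0;0 0 0 0 0 0 0;0 0 0 0 0 0 0;0 0 0 0 0 0 0'
```

```text
clock: 15.8
eef_pos: [0.4507, 0.1991, 0.0242]
orientation: [[0.99, 0.139, 0.0], [0.139, -0.99, -0.0], [0.0, 0.0, -1.0]]
wrist_force: [0.4, -0.3, 0.6]
width: 0.0858
clock: 16.3
eef_pos: [0.4513, 0.1993, 0.0257]
orientation: [[0.99, 0.14, 0.003], [0.14, -0.99, 0.0], [0.003, -0.0, -1.0]]
wrist_force: [-2.1, -1.2, 6.8]
width: 0.057
```

```bash
python3 -m handwheel '0 0 -10 0 0 0 0;0 0 -35 0 0 0 0;0 0 -35 0 0 0 0;0 0 -35 0 0 0 0;0 0 -20 0 0 0 0;0 0 0 0 0 0.084 0;0 0 0 0 0 0.084 0;0 0 0 0 0 0 0'
python3 -m handwheel '31 15 0 0 0 0 0;31 15 0 0 0 0 0;31 15 0 0 0 0 0;31 14.5 0 0 0 0 0;31 14.5 0 0 0 0 0;30 14.5 0 0 0 0 0;0 0 0 0 0.07 0 0;0 0 0 0 0.07 0 0'
python3 -m handwheel '0 0 0 0 0 0 0;0 0 0 0 0 0 0'
python3 - <<'E'
from m import *
for n in ("wrist","scene"):
    im,W=cloud(n)
    if n=="scene": im=cv2.resize(im[110:270,150:320],None,fx=3.5,fy=3.5)
    cv2.imwrite(f"pics/{n}9.png",im[:,:,::-1])
E
```

```text
clock: 16.97
eef_pos: [0.4501, 0.1991, 0.1601]
orientation: [[1.0, -0.03, 0.001], [-0.03, -1.0, 0.0], [0.001, -0.0, -1.0]]
wrist_force: [0.7, -0.6, -4.2]
width: 0.0572
clock: 17.63
eef_pos: [0.6343, 0.1042, 0.1573]
orientation: [[0.99, -0.026, 0.14], [-0.026, -1.0, -0.004], [0.14, 0.0, -0.99]]
wrist_force: [-0.1, 0.6, -5.0]
width: 0.0571
clock: 17.8
eef_pos: [0.6321, 0.1057, 0.1594]
orientation: [[0.99, -0.025, 0.137], [-0.025, -1.0, -0.004], [0.137, 0.0, -0.991]]
wrist_force: [1.0, 0.0, -4.1]
width: 0.0571
```

View pics/wrist9.png

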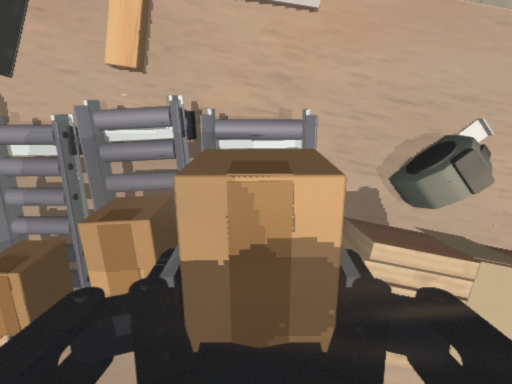

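View pics/scene9.png

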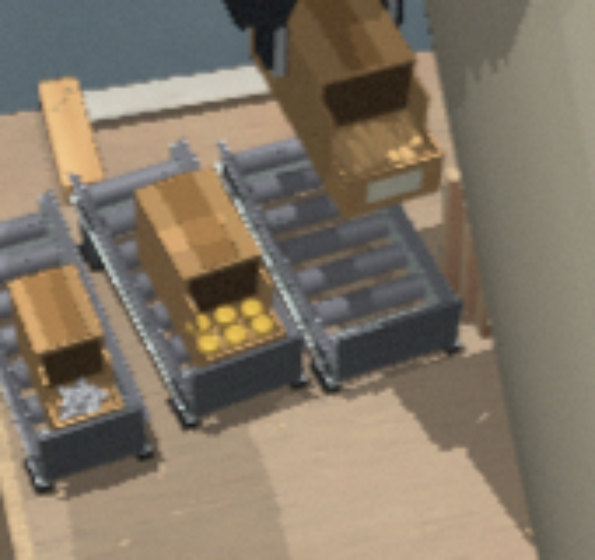

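```bash
python3 - <<'E'
import numpy as np
W=np.load("pics/W.npy").reshape(-1,3);W=W[~np.isnan(W[:,0])]
for y in np.arange(.0,.064,.006):
    t=W[(abs(W[:,1]-y)<.003)&(W[:,0]>.5)&(W[:,0]<.72)&(W[:,2]>.008)]
    print(round(y,3),len(t),len(t) and np.round(np.percentile(t,[2,98],axis=0),3).tolist())
E
```

```text
0.0 112 [[0.521, -0.003, 0.019], [0.604, 0.003, 0.099]]
0.006 106 [[0.522, 0.003, 0.024], [0.606, 0.009, 0.099]]
0.012 114 [[0.523, 0.009, 0.02], [0.606, 0.015, 0.1]]
0.018 121 [[0.525, 0.015, 0.022], [0.608, 0.021, 0.098]]
0.024 117 [[0.526, 0.021, 0.016], [0.61, 0.027, 0.099]]
0.03 101 [[0.528, 0.027, 0.021], [0.598, 0.033, 0.1]]
0.036 81 [[0.529, 0.033, 0.018], [0.591, 0.039, 0.099]]
0.042 84 [[0.53, 0.039, 0.014], [0.586, 0.045, 0.101]]
0.048 115 [[0.532, 0.045, 0.012], [0.587, 0.051, 0.099]]
0.054 17 [[0.547, 0.051, 0.012], [0.556, 0.053, 0.086]]
0.06 63 [[0.602, 0.06, 0.046], [0.702, 0.063, 0.063]]
```

```bash
python3 -m handwheel '-4 0 28 0 0 0 0;-4 0 28 0 0 0 0;-2 0 15 0 0 0 0;-1 0 8 0 0 0 0;-1 0 4 0 0 0 0;0 0 0 0 0 0 0;0 0 0 0 0 0 0'
```

```text
clock: 18.48
eef_pos: [0.6333, 0.1057, 0.0767]
orientation: [[0.99, -0.027, 0.141], [-0.027, -1.0, -0.004], [0.141, -0.0, -0.99]]
wrist_force: [-0.2, 0.4, -3.8]
width: 0.0577
```

```bash
python3 -m handwheel '0 0 4 0 0 0 0;0 0 0 0 0 0 0;0 0 0 0 0 0 0.85;0 0 0 0 0 0 0.85;0 0 0 0 0 0 0.85;0 0 0 0 0 0 0.85;0 0 0 0 0 0 0.85;0 0 0 0 0 0 0.85'
python3 -m handwheel '0 0 -10 0 0 0 0.85;0 0 -30 0 0 0 0.85;0 0 -30 0 0 0 0.85;0 0 -30 0 0 0 0.85;0 0 -30 0 0 0 0.85;0 0 0 0 -0.07 0 0.85;0 0 0 0 -0.07 0 0.85;0 0 -30 0 0 0 0.85'
python3 -m handwheel '-30 0 0 0 0 0 0.85;-30 0 0 0 0 0 0.85;-30 0 0 0 0 0 0.85;-30 0 0 0 0 0 0.85;0 0 0 0 0 0 0.85;0 0 0 0 0 0 0.85'
python3 - <<'E'
from m import *
for n in ("wrist","scene"):
    im,W=cloud(n); np.save(f"pics/{n}10.npy",W)
    if n=="scene": im=cv2.resize(im[110:270,120:290],None,fx=3.5,fy=3.5)
    cv2.imwrite(f"pics/{n}10.png",im[:,:,::-1])
E
```

```text
clock: 19.15
eef_pos: [0.6332, 0.1056, 0.0716]
orientation: [[0.99, -0.027, 0.14], [-0.027, -1.0, -0.004], [0.14, 0.0, -0.99]]
wrist_force: [0.0, -0.1, 0.1]
width: 0.0724
clock: 19.82
eef_pos: [0.6137, 0.1058, 0.2261]
orientation: [[1.0, -0.028, -0.012], [-0.028, -1.0, 0.0], [-0.012, 0.0, -1.0]]
wrist_force: [-0.2, -0.6, -1.0]
width: 0.0729
clock: 20.32
eef_pos: [0.4944, 0.1095, 0.2315]
orientation: [[1.0, -0.027, 0.002], [-0.027, -1.0, -0.0], [0.002, -0.0, -1.0]]
wrist_force: [0.7, -0.2, 0.2]
width: 0.0722
```

View pics/wrist10.png

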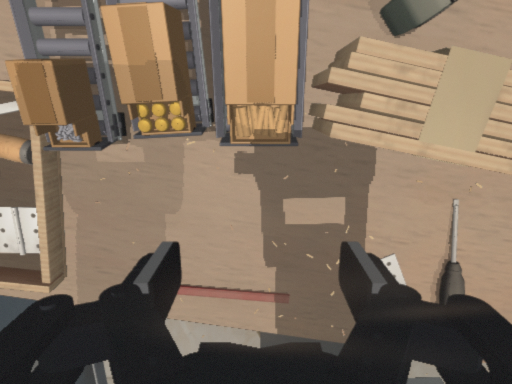

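View pics/scene10.png

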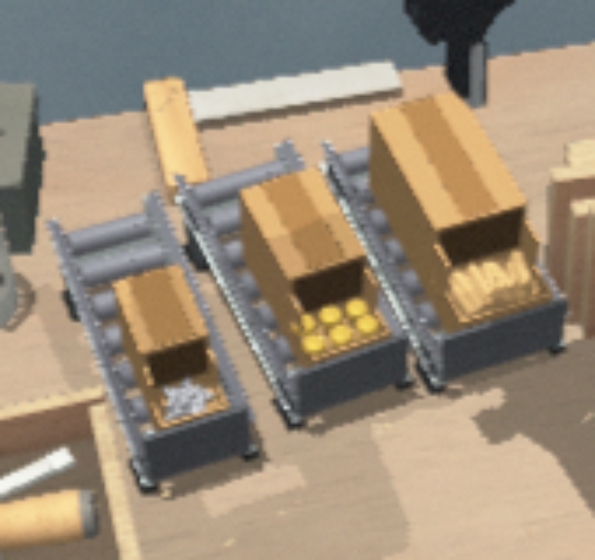

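```bash
python3 -m handwheel '-25 25 0 0 0 0 1;-25 25 0 0 0 0 1;-25 25 0 0 0 0 1;-20 25 0 0 0 0 1;0 25 0 0 0 0 1;0 25 0 0 0 0 1;0 0 0 0 0 0 1;0 0 0 0 0 0 1' 
python3 - <<'E'
from m import *
im,W=cloud("top"); cv2.imwrite("pics/t11.png",im[:,:,::-1])
A=W.reshape(-1,3);A=A[~np.isnan(A[:,0])]
for n,c,w,stop,L,H in (("L",.105,.033,.527,.091,.064),("M",.2,.028,.538,.07,.06),("S",.2925,.023,.527,.054,.056)):
    z0=.03+H-.006
    q=A[(A[:,0]>.5)&(A[:,0]<.72)&(abs(A[:,1]-c)<w)&(A[:,2]>z0)&(A[:,2]<.2)]
    r=rect(q); p=np.polyfit(q[:,0],q[:,2],1)
    print(n,len(q),r,"expect x",round((stop+L*.99-H*.14)*1000,1),"pitch",round(p[0],3),"z mid",np.median(q[:,2]).round(4),"exp",round(.03+L*.14+H*.99,4))
E
```

```text
clock: 21.08
eef_pos: [0.3967, -0.0391, 0.2304]
orientation: [[1.0, -0.03, 0.0], [-0.03, -1.0, 0.0], [0.0, -0.0, -1.0]]
wrist_force: [-0.4, 0.7, -0.2]
width: 0.0857
L 1134 (array([604.8, 105.4]), array([ 57.6, 104.3]), 88.4) expect x 608.1 pitch 0.144 z mid 0.1057 exp 0.1061
M 676 (array([600.2, 199.4]), array([71.8, 47.8]), 1.6) expect x 598.9 pitch 0.146 z mid 0.0995 exp 0.0992
S 423 (array([572.7, 291.6]), array([38.1, 55.8]), 88.4) expect x 572.6 pitch 0.136 z mid 0.0928 exp 0.093
```

View pics/t11.png

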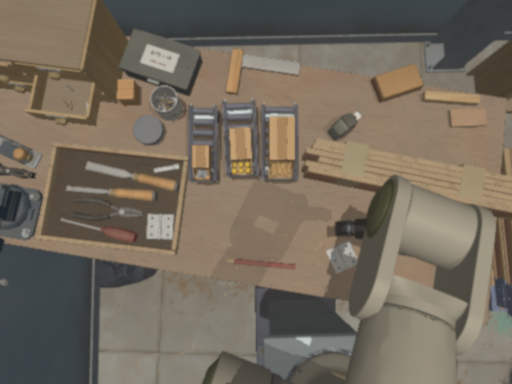

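All three cartons sit at their stops, centred and on the rollers, and the arm is clear.

```bash
python3 -c "
from workcell import arm
print(arm.job_done())"
```

```text
the job is handed in; nothing more can be done
None
```

I took the stack apart and loaded all three cartons into their own lanes, open fronts towards the low end. Each was tilted about 0.14 rad to match the bed, set down a little above the stop and left to roll down. The job was handed in at about 21 s of the 115 s allowed, and no verdict was reported.

My last top-camera check, taken with the arm clear and touching nothing, showed:

- **Position along the lane:** The medium and small carton tops were within 1.3 mm of where they should be against the stop. The large one read about 3 mm off, towards the stop. Its measured outline came out 104 mm long instead of 98 mm, so I put that down to stray edge points; the wrist and scene pictures show it against the stop.
- **Centring and direction:** All three were within about 2 mm of the lane centre line and within about 0.5 degrees of the lane direction.
- **Standing on the rollers:** The tops sloped 0.136 to 0.146 rad, against 0.14 for the bed. Their heights were within 0.5 mm of what is expected on the rollers.

I checked that they were at rest only from still pictures, not by measuring speed. The large carton had been let go about 2 s before the last picture. No check failed.

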